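# Pack two orders at the garage shipping bench

### The arm

A 6-joint arm with a two-finger parallel gripper is mounted at the origin on the work surface. World frame = base frame: x ahead of the robot, y to its left, z up, the work surface at z = 0. Lengths are in mm, angles in rad, forces in N, time in s.
With the tool pointing down it reaches from about 400 to 925 mm from the base axis. Payload 12.5 kg.
Tool frame: the origin (TCP) lies at the very end of the fingers, on their centre line; the grasp point (between the pads) lies 19 mm behind it; z points along the fingers, x is the direction in which the jaws open and shut, and the axes are right-handed (so a half turn about z gives the same grasp; the last joint's range is limited). The gripper opens to 95 mm and grips with 3 to 60 N. Pads are 20 mm wide; open, the fingers measure 119 mm over their backs; the gripper's body (75 mm by 180 mm) begins 59 mm behind the grasp point.
Start: joints at [-1.415, 0.491, 1.559, -0, 1.092, -0.106], TCP at [161.785, -603.716, 214.661] pointing down, gripper open.
Joint ranges: [-3.1, 3.1], [-0.84, 2.19], [0.05, 2.79], [-1.13, 4.28], [0.06, 2.93], [-2.69, 2.69]. Speed limits (rad/s): [2.22, 2.22, 2.79, 3.14, 3.14, 3.14].

### API

Orientations are given as [roll, pitch, yaw] about the fixed x, y, z axes, in that order (R = Rz(yaw) Ry(pitch) Rx(roll)).
In Python, from cell import state, viewer, ticket, look_for, regions_of gives the robot as it stands.
- The arm moves only by the shell command python3 -m inch 'ROWS'. ROWS is JSON, a list of rows, each a list of 7 numbers: the turn, a rotation vector about the world's x, y, z in degrees, then the shift along the world's x, y, z in mm, then the opening, from -1 (shut) to 1 (fully open). In form: [[rx, ry, rz, tx, ty, tz, hand], ...]. A call has 1 to 10 rows; each row shifts and turns the commanded pose from where the row before left it; what a row does not reach is not made up. A row lasts 1/10 s, in which the tool goes at most 50 mm and 8.59 degrees, less where a joint would pass 70% of its speed; a pose out of reach is approached as far as the arm can. A call with a gripper value outside its range is refused whole. The fingers move at their own pace and stop on an object; the grip force is fixed at half the most. Time passes only in rows, so rows that do not move let the fingers close. It gives the time, the measured TCP pose, the force and the opening at its end, in the units of the state.
- state(): the state, without advancing time (a new reading comes with each control period).
- viewer.read_camera(name): name is "scene" or "side" or "wrist"; returns a dict with "color" (384x512x3 uint8, red, green, blue), "depth" (384x512 float32, mm along the optical axis (not along the pixel's ray), 0 where there is no reading), "fx", "fy", "cx", "cy" (pixels), "position" and "orientation" of the camera in the world. Camera axes: x right, y down, z forward; pixel columns grow to the right and rows downward; lengths in mm; the calibration is good to about 2 mm. A picture is of the moment at which its call begins.
- ticket.job_done(): hands the job in, once; it reports no verdict.
Trained networks look in the newest picture that a camera, given by its name, has taken for a name from the list of things; names that differ only in an ending like _2 or _b are one class to them, and where a whole thing is asked for, a point or a joint stands for the part that bears it (a point fixed in the world has none). Each returns a list of dicts, best first, with "score" (0 to 1); they miss things now and then, are a little off and sometimes report something else, mostly with a low value. They report only what shows in the picture. A call takes as long as a camera call. They do not tell look-alikes from the thing itself.
- look_for(name, camera): "box" ([left, top, right, bottom] as shares, 0 to 1, of the picture: columns of its width, rows of its height, round what is visible of it).
- regions_of(name, camera): "pixels" (384x512 bool, what is visible of it) and "box" ([left, top, right, bottom] as shares, 0 to 1, of the picture: columns of its width, rows of its height, round what is visible of it).
The state is a dict: "t": time; "joints": joint angles; "qvel": joint speeds; "tau": joint torques, N m; "eef_pos": TCP position; "tcp_rot": TCP orientation; "ft_force": force on the tool from outside, world axes, zero at the start; "moment": the same for the moment, N m; "opening": opening from 0.0 (shut) to 1.0 (fully open).
Only numpy, scipy, OpenCV 4.12 (cv2) and the standard library are available. Lean on these libraries where they do the work, as an engineer would, in place of code of your own. Each camera call takes 0.05 s, during which the arm holds its last target. There are 200 camera calls.

### The job

Pack the two waiting orders: the yellow box and the brass padlock go into the carton with blue tape, the blue box and the red tin into the carton with green tape. Stand each article upright on the carton's floor, one to a compartment (either one), and let go of it. The white box and the amber jar are not ordered: leave them, the mug and the tape roll where they stand.

Things in the scene. Friction and masses are not known exactly. Their poses are not given: they have to be found in the camera images.
- blue_carton: open shipping carton of brown cardboard with blue packing tape along its rim and across its floor; fixed. Outside 124 mm along its x, 164 mm along its y, 40 mm high; walls and floor 4 mm thick. A 4 mm divider across the middle (at y = 0, as high as the walls) makes two equal compartments side by side along y, each 116 mm (x) by 76 mm (y) inside, centred at y = +40 mm and y = -40 mm. Origin at the centre of its underside, inner floor 4 mm above it, z up.
- green_carton: open shipping carton of brown cardboard with green packing tape along its rim and across its floor; fixed. Outside 124 mm along its x, 164 mm along its y, 40 mm high; walls and floor 4 mm thick. A 4 mm divider across the middle (at y = 0, as high as the walls) makes two equal compartments side by side along y, each 116 mm (x) by 76 mm (y) inside, centred at y = +40 mm and y = -40 mm. Origin at the centre of its underside, inner floor 4 mm above it, z up.
- yellow_box: yellow product box, loose, square, upright: 50 x 50 mm, 75 mm high, about 130 g, rigid, small white label patches on two sides. Origin at the centre of its underside, z up, x and y square to its side faces. Stands on the bench among the stock at the start.
- blue_box: blue product box, loose, square, upright: 50 x 50 mm, 75 mm high, about 130 g, rigid, small white label patches on two sides. Origin at the centre of its underside, z up, x and y square to its side faces. Stands on the bench among the stock at the start.
- padlock: brass padlock, loose, standing on its underside with the steel shackle up, about 280 g. Brass body 28 mm thick along its x, 52 mm wide along its y, 50 mm high; the shackle is a bow of 8.4 mm steel bar in the y-z plane, 40 mm wide over all, whose top is 82 mm above the underside. Origin at the centre of the underside, z up. Stands among the stock at the start.
- tin: red painted metal tin with a white paper band and a small black cap disc on top, loose, upright: 56 mm diameter up to 72 mm, then a shoulder narrowing to 48 mm at the top, 80 mm high, about 250 g. Origin at the centre of its underside, z up. Stands among the stock at the start.
- white_box: white product box, loose, square, upright: 50 x 50 mm, 75 mm high, about 130 g, rigid, small white label patches on two sides. Origin at the centre of its underside, z up, x and y square to its side faces. Stands on the bench among the stock at the start. Not ordered: stays.
- jar: amber glass jar with a black cap, loose, upright, 56 mm diameter, 65 mm high. Origin at the centre of its underside. Stands among the stock. Not ordered: stays.
- mug: white ceramic mug, loose bystander, 80 mm rim diameter, 92 mm high, a handle towards its own +y. Origin at the centre of its underside.
- tape_roll: roll of brown packing tape lying flat, loose bystander, 100 mm outside diameter, 76 mm hole, 48 mm high. Origin at the centre of its underside.
There are look-alikes about, which are no part of the job. Of the things like the tin, leave any that is purple; of the rest the larger one is meant.

How it is judged:
By the outcome, as a careful person would: the job done as asked, in the order asked, and still so for the second after the job is handed in, with the robot touching nothing.
It also fails if it takes over 104 s, if anything falls off the work surface, if the arm or the gripper's body presses on something with over 40 N, if the wrist force passes 120 N, or if a joint passes its speed limit or range.

## Working session

There is one attempt and no reset: what is moved stays moved. The work goes in short steps, Python scripts to look and compute and a shell command to move; the robot and the scene stay as the last step left them, time stands still between calls to the robot, and variables do not carry over. Pictures are saved under pics/ and viewed, on a budget of 14 in all, crops included, one or two more only if the job needs it, and the job is handed in when it is done.

```bash
ls; mkdir -p pics
cat > h.py <<'E'
import numpy as np, cv2
from scipy.spatial.transform import Rotation as R
from cell import state, viewer, ticket, look_for, regions_of
def cam(n):
    c=viewer.read_camera(n); o=np.array(c["orientation"],float)
    M=R.from_euler('xyz',o).as_matrix() if o.shape==(3,) else (R.from_quat(o).as_matrix() if o.shape==(4,) else o)
    v,u=np.mgrid[:384,:512]; d=c["depth"]
    P=np.stack([(u-c["cx"])/c["fx"]*d,(v-c["cy"])/c["fy"]*d,d],-1)@M.T+np.array(c["position"])
    P[d==0]=np.nan
    c["P"]=P; return c
def save(c,f,crop=None,s=1.5):
    im=c["color"][:,:,::-1]
    if crop: a,b,e,g=crop; im=im[b:g,a:e]
    cv2.imwrite('pics/'+f,cv2.resize(im,None,fx=s,fy=s,interpolation=cv2.INTER_CUBIC))
E
python3 - <<'E'
from h import *
for n in ["scene","side"]:
    c=cam(n); save(c,n+'0.png'); print(n,c["position"],c["orientation"])
    for k in ["blue_carton","green_carton","yellow_box","blue_box","padlock","tin","white_box","jar","mug","tape_roll"]:
        for r in regions_of(k,n)[:5]:
            if r["score"]<.3: continue
            m=r["pixels"]; p=c["P"][m]; p=p[~np.isnan(p[:,0])]
            if len(p)<5: continue
            t=p[p[:,2]>np.percentile(p[:,2],95)-4]
            b=np.array(r["box"])*[512,384,512,384]
            print(k,round(r["score"],2),b.round(),'top',t[:,2].mean().round(),'ctr',((t.min(0)+t.max(0))/2)[:2].round(),'ext',np.ptp(t,axis=0)[:2].round(),c["color"][m].mean(0).round())
print(state())
E
```

```text
pics
scene [1349.48380409 -530.89826178 1109.28120861] [-2.35656654  0.00594178  1.02942481]
blue_carton 0.71 [294. 195. 361. 248.] top 43.0 ctr [620. 136.] ext [130. 170.] [ 93.  91. 103.]
blue_carton 0.63 [230. 194. 249. 215.] top 82.0 ctr [431. -55.] ext [13. 33.] [122.  99.  66.]
blue_carton 0.39 [304. 134. 321. 159.] top 80.0 ctr [349. 263.] ext [ 83. 100.] [151. 146. 148.]
green_carton 0.84 [186. 234. 255. 295.] top 43.0 ctr [ 601. -214.] ext [143. 175.] [103. 114.  72.]
blue_box 0.6 [186. 195. 207. 225.] top 79.0 ctr [ 400. -183.] ext [56. 49.] [ 44.  75. 138.]
padlock 0.67 [231. 192. 249. 216.] top 80.0 ctr [431. -58.] ext [13. 26.] [122.  98.  63.]
tin 0.86 [145. 196. 165. 227.] top 83.0 ctr [ 332. -291.] ext [51. 49.] [114.  58.  56.]
tin 0.81 [158. 233. 173. 256.] top 58.0 ctr [ 462. -311.] ext [36. 35.] [ 82.  47. 103.]
tin 0.59 [137. 181. 155. 200.] top 59.0 ctr [ 261. -281.] ext [97. 32.] [119.  61.  59.]
white_box 0.6 [302. 133. 321. 161.] top 80.0 ctr [349. 260.] ext [83. 95.] [150. 146. 148.]
jar 0.76 [262. 174. 281. 203.] top 68.0 ctr [434.  55.] ext [49. 49.] [66. 
[... 1164 characters left out ...]
t [82. 78.] [132. 128. 121.]
{'t': 1.1, 'joints': array([-1.41457932e+00,  4.90911833e-01,  1.55891038e+00, -1.86458903e-05,
        1.09168195e+00, -1.05631312e-01]), 'qvel': array([-1.50194249e-03, -5.68405236e-05,  1.14932163e-03,  2.85435184e-04,
       -6.20400546e-04,  7.80187392e-05]), 'tau': array([ 3.30752082e-04, -6.12473559e+01, -2.58434182e+01,  6.94058952e-02,
        4.45789285e-02, -2.72095230e-05]), 'eef_pos': array([ 161.792764  , -603.71285683,  214.65000885]), 'tcp_rot': array([ 3.14156687e+00, -8.62504316e-05, -1.30893941e+00]), 'ft_force': array([0.01372746, 0.31273471, 0.08148435]), 'moment': array([ 0.02588576,  0.02218843, -0.00998216]), 'opening': 1.0002169285963136}
```

View pictures.

View pics/scene0.png

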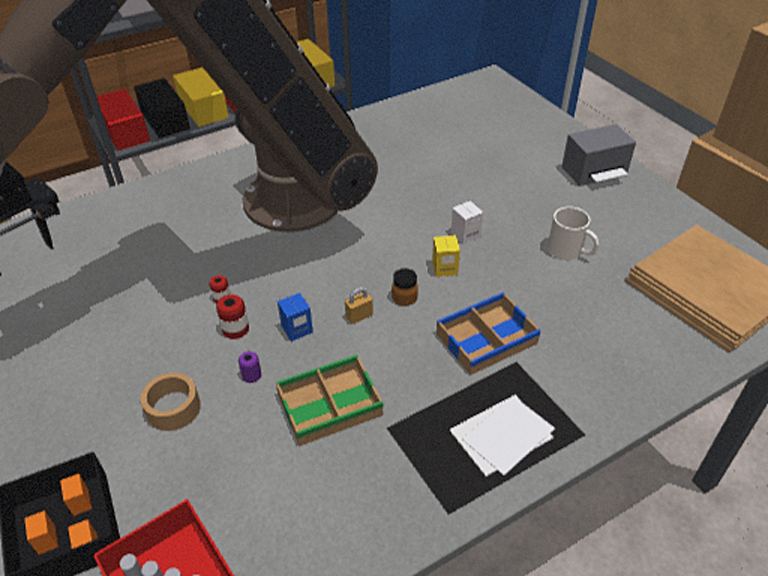

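View pics/side0.png

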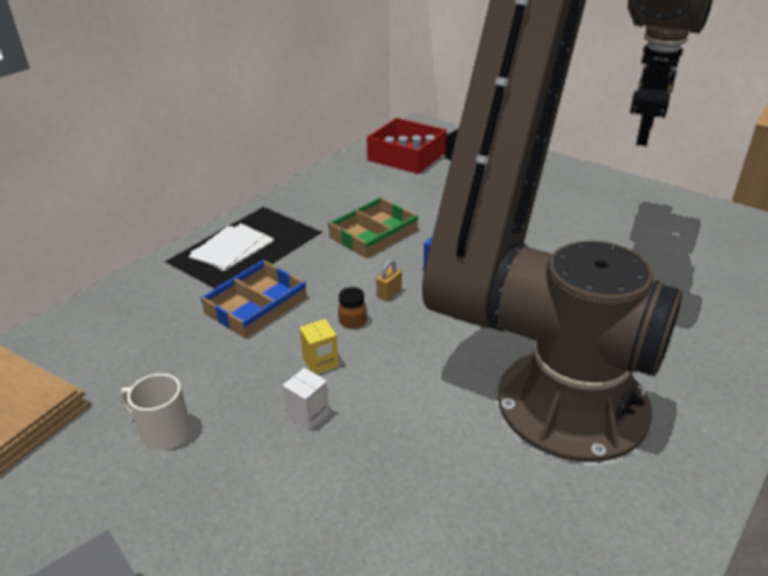

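Both views show the same layout, in scene-camera pixels of 512x384.

- **Tin candidates:** larger red tin (155,212), small red one (146,190), purple one (166,245). I choose the larger red, about 80 mm high at (332,-291).
- **Boxes:** yellow (297,170), blue (197,210), white (311,147).
- **Padlock against jar:** brass padlock (239,204), amber jar (270,191).
- **Cartons:** blue tape (326,222), green tape (220,265).

Next I raise the arm and move over the stock for a close wrist check.

```bash
python3 -m inch '[[0,0,0,24,42,6,1],[0,0,0,24,42,6,1],[0,0,0,24,42,6,1],[0,0,0,24,42,6,1],[0,0,0,24,42,6,1],[0,0,0,24,42,6,1],[0,0,0,24,42,6,1],[0,0,0,24,42,6,1],[0,0,0,24,42,6,1],[0,0,0,24,42,6,1]]'
cat >> h.py <<'E'
def rect(P2):
    (c,s,a)=cv2.minAreaRect(P2.astype(np.float32)); return np.round(c,1),np.round(s,1),round(a,1)
def meas(c,n,names,thr=.35):
    for k in names:
        for r in regions_of(k,n)[:4]:
            if r["score"]<thr: continue
            p=c["P"][r["pixels"]]; p=p[~np.isnan(p[:,0])]
            if len(p)<20: continue
            z=np.percentile(p[:,2],97); t=p[p[:,2]>z-5]
            b=(np.array(r["box"])*[512,384,512,384]).round().astype(int)
            print(k,round(r["score"],2),b,'top',round(z,1),*rect(t[:,:2]),len(t),'all',*rect(p[p[:,2]>12][:,:2]))
E
python3 - <<'E'
from h import *
c=cam("wrist"); save(c,'w1.png'); print(c["position"])
meas(c,"wrist",["blue_box","tin","padlock","green_carton"])
c=cam("scene"); save(c,'tin.png',(120,165,260,270),5); meas(c,"scene",["green_carton","blue_carton","yellow_box","padlock"])
E
```

```text
t: 2.1
eef_pos: [402.4, -181.9, 275.2]
tcp_rot: [-3.141, -0.001, -1.309]
ft_force: [0.2, -0.9, -0.1]
opening: 1.003
[ 469.83029477 -163.39999656  444.82539168]
blue_box 0.69 [145 107 196 140] top 80.4 [431.5 -54.3] [ 8.2 27.8] 1.8 155 all [431.6 -54.9] [28.3 51.5] 0.9
blue_box 0.62 [233 148 283 206] top 75.6 [ 397.1 -182.4] [50.  50.3] 88.4 1604 all [ 397.3 -182.4] [50.  50.7] 88.5
tin 0.83 [295 209 337 261] top 80.5 [ 380.8 -253.8] [163.3  46.9] 34.5 894 all [ 381.8 -255.5] [162.7  53.7] 33.5
tin 0.6 [277 291 305 309] top 55.1 [ 318.6 -229. ] [234.  35.] 31.0 404 all [ 325.3 -242.9] [234.   37.7] 22.0
tin 0.58 [339 136 383 170] top 54.9 [ 459.7 -310.5] [35.3 35. ] 1.4 605 all [ 460.3 -309.4] [37.6 35.9] 8.2
padlock 0.74 [146 107 199 140] top 80.4 [431.5 -54.3] [ 8.2 27.8] 1.8 155 all [431.6 -54.6] [28.1 52.2] 0.9
green_carton 0.79 [242   0 410  99] top 40.2 [ 597.5 -213.3] [165.5 117.4] 82.7 1554 all [ 599.5 -213.6] [165.5 121.6] 82.8
green_carton 0.76 [184 236 255 298] top 44.4 [ 600.7 -213.7] [165.3 130.8] 82.4 406 all [ 600.3 -213.6] [165.3 131.7] 82.3
blue_carton 0.79 [292 196 362 248] top 45.2 [620.  135.3] [167.9 129.2] 88.1 355 all [619.3 136.6] [172.6 130.1] 88.4
yellow_box 0.83 [288 157 308 186] top 80.6 [403.8 180.3] [50.2 55.3] 65.4 141 all [405.  180.5] [51.6 57.4] 65.4
padlock 0.64 [229 193 248 216] top 80.9 [432.1 -55.3] [27.5  9.8] 82.6 20 all [432.5 -54.8] [54.4 33.5] 88.2
```

View pics/w1.png

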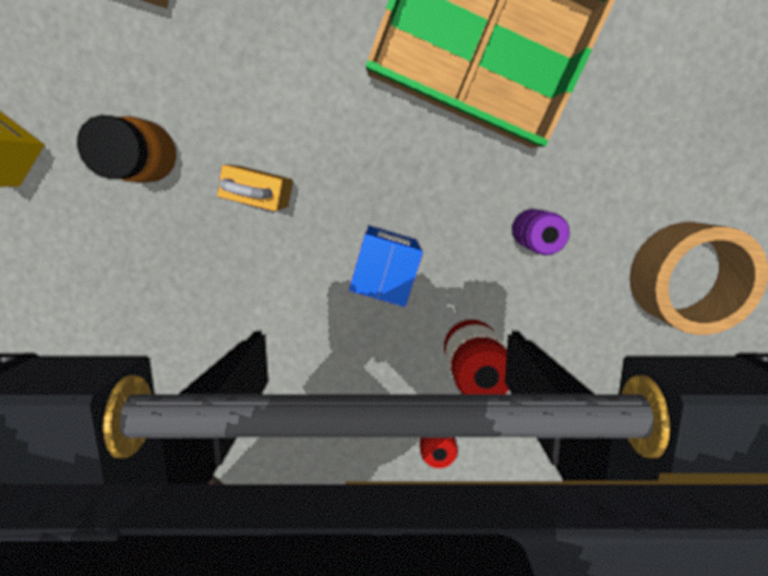

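View pics/tin.png

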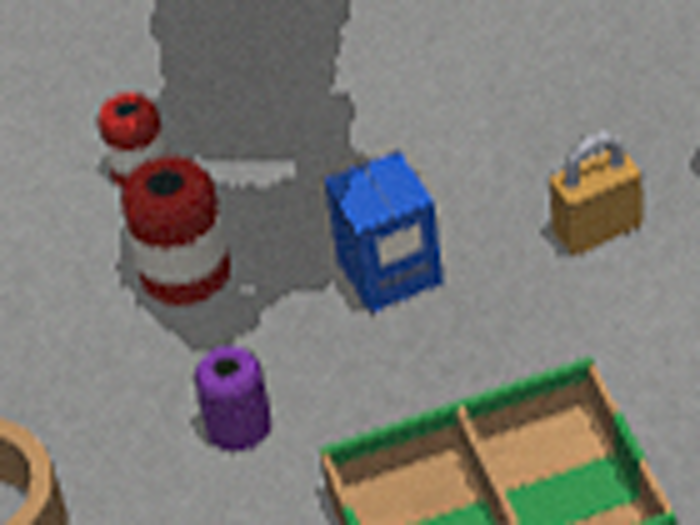

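The wrist view shows blue box (250,180), padlock (170,125), large red tin (318,240), small red tin (292,300) and purple tin (360,155), in 512x384 pixels. The crop confirms that the large red tin with the white band is the one meant. Now I go over to the yellow box.

```bash
python3 -m inch '[[0,0,6,12,45,0,1],[0,0,6,12,45,0,1],[0,0,6,6,45,0,1],[0,0,6,0,46,0,1],[0,0,6,0,46,0,1],[0,0,6,-6,45,0,1],[0,0,6,-12,45,0,1],[0,0,8,-12,45,0,1],[0,0,0,0,0,0,1]]'
python3 - <<'E'
from h import *
c=cam("wrist"); save(c,'w2.png')
meas(c,"wrist",["yellow_box","blue_carton","jar","white_box"])
E
```

```text
t: 3.5
eef_pos: [400.5, 181.6, 274.6]
tcp_rot: [-3.141, 0.0, -0.428]
ft_force: [-0.0, -0.1, 0.0]
opening: 0.998
yellow_box 0.58 [240 149 283 196] top 75.7 [404.2 182.1] [50.3 49.4] 65.9 1620 all [404.2 182.2] [50.4 49.5] 65.8
blue_carton 0.85 [355  53 492 207] top 40.5 [621.3 136.6] [165.5 127. ] 88.4 2521 all [621.3 136.6] [165.6 127. ] 88.4
jar 0.67 [292 213 335 261] top 65.4 [442.6 116.3] [165.2  48. ] 82.2 958 all [443.4 116. ] [164.5  53.4] 80.9
white_box 0.82 [141  92 205 143] top 75.7 [333.7 288.9] [50.2 50.3] 89.9 1879 all [334.  288.9] [50.3 50.8] 89.9
```

View pics/w2.png

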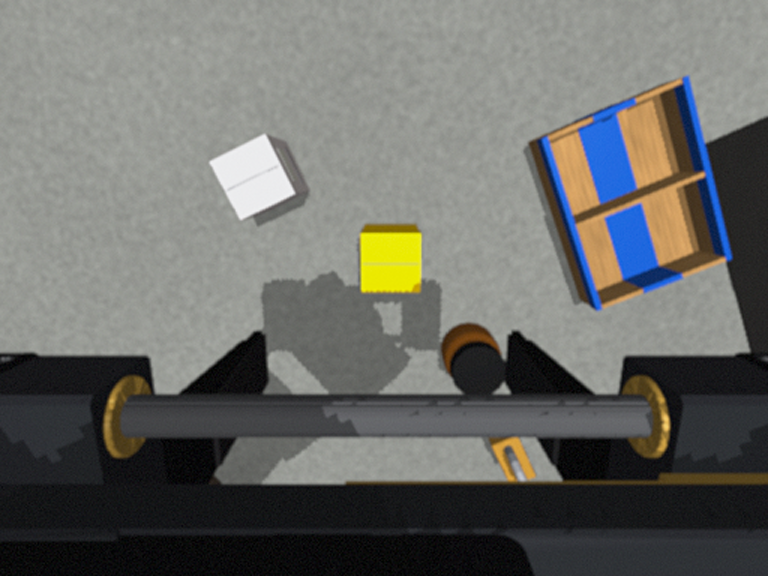

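The wrist view shows the yellow box centred at (260,173), square to the jaws. The blue carton is at (423,128).

```bash
python3 -m inch '[[0,0,0,3.5,0.5,-46,1],[0,0,0,0,0,-46,1],[0,0,0,0,0,-46,1],[0,0,0,0,0,-46,1],[0,0,0,0,0,-46,1],[0,0,0,0,0,0,1],[0,0,0,0,0,0,-1],[0,0,0,0,0,0,-1],[0,0,0,0,0,0,-1],[0,0,0,0,0,0,-1]]'; python3 -m inch '[[0,0,0,0,0,0,-1],[0,0,0,0,0,0,-1]]'
```

```text
t: 4.75
eef_pos: [406.0, 179.0, 46.4]
tcp_rot: [-3.139, -0.003, -0.436]
ft_force: [0.0, 0.2, -0.5]
opening: 0.722
t: 4.95
eef_pos: [405.4, 178.9, 45.2]
tcp_rot: [-3.141, -0.001, -0.436]
ft_force: [-1.1, 0.5, 1.1]
opening: 0.552
```

```bash
python3 -m inch '[[0,0,0,0,0,0,-1],[0,0,0,0,0,0,-1],[0,0,0,0,0,25,-1],[0,0,0,0,0,40,-1],[0,0,5,41,-1,15,-1],[0,0,6,46,-1,0,-1],[0,0,6,46,-1,0,-1],[0,0,6.4,46,-1,0,-1],[0,0,0,38,-1,0,-1],[0,0,0,0,0,0,-1]]'; python3 -c "from cell import state;s=state();print(s['eef_pos'],s['tcp_rot'],s['opening'])"
```

```text
t: 5.95
eef_pos: [625.9, 173.2, 123.8]
tcp_rot: [-3.141, -0.002, -0.029]
ft_force: [-1.0, 0.0, -2.1]
opening: 0.522
[625.8699623  173.21890941 123.80175413] [-3.14146682e+00 -1.65200596e-03 -2.90323415e-02] 0.5216704848268456
```

```bash
python3 -m inch '[[0,0,0,-3.5,1,-24,-1],[0,0,0,0,0,-30,-1],[0,0,0,0,0,0,-1],[0,0,0,0,0,0,-1]]'
python3 - <<'E'
from h import *
c=cam("side"); meas(c,"side",["yellow_box","blue_carton"]); save(c,'s1.png',(100,130,260,250),5)
E
```

```text
t: 6.35
eef_pos: [618.4, 174.9, 70.8]
tcp_rot: [3.141, 0.001, -0.028]
ft_force: [0.6, 0.1, -1.5]
opening: 0.521
yellow_box 0.89 [145 178 171 212] top 100.9 [618.  178.2] [48.1 53.4] 89.3 122 all [616.1 177. ] [52.6 57. ] 89.5
blue_carton 0.64 [136 179 205 224] top 40.3 [619.9 135.8] [168.6 131.9] 87.5 263 all [620.4 136.4] [168.8 133.3] 88.5
```

View pics/s1.png

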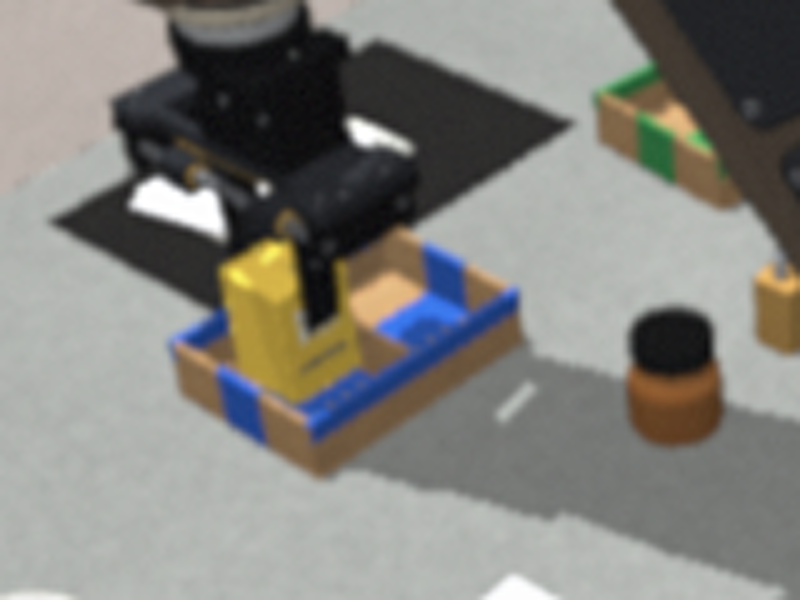

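The side view shows the yellow box at (157,195), inside the compartment with even margins. I lower it, release and retreat.

```bash
python3 -m inch '[[0,0,0,1,0,-12,-1],[0,0,0,0,0,-7,-1],[0,0,0,0,0,-1.5,-1],[0,0,0,0,0,0,-1],[0,0,0,0,0,0,-1]]'; python3 -m inch '[[0,0,0,0,0,0,0.5],[0,0,0,0,0,0,0.5],[0,0,0,0,0,0,0.5],[0,0,0,0,0,0,0.5]]'
```

```text
t: 7.0
eef_pos: [619.9, 174.8, 50.2]
tcp_rot: [-3.142, -0.0, -0.028]
ft_force: [0.2, -0.3, -1.2]
opening: 0.523
t: 7.4
eef_pos: [619.9, 174.8, 50.3]
tcp_rot: [-3.142, -0.0, -0.028]
ft_force: [-0.3, -0.0, -0.4]
opening: 0.744
```

```bash
python3 -m inch '[[0,0,0,0,0,40,0.5],[0,0,0,0,0,45,0.5],[0,0,2.5,-31,-38,15,0.5],[0,0,0,-31,-38,0,0.5],[0,0,0,-31,-38,0,0.5],[0,0,0,-31,-38,0,0.5],[0,0,0,-32,-38,0,0.5],[0,0,0,-32,-39,0,0.5],[0,0,0,0,0,0,0.5],[0,0,0,0,0,0,0.5]]'
python3 - <<'E'
from h import *
c=cam("side"); meas(c,"side",["yellow_box","padlock"])
E
```

```text
t: 8.4
eef_pos: [432.9, -53.7, 150.3]
tcp_rot: [3.141, -0.001, 0.013]
ft_force: [0.7, 0.4, -0.4]
opening: 0.752
yellow_box 0.85 [146 182 170 215] top 80.1 [617.5 176.8] [52.2 54.8] 87.4 187 all [630.2 145.5] [ 67.2 130.5] 20.4
yellow_box 0.57 [191 246 221 287] top 75.7 [332.1 287.7] [51.6 51.5] 0.3 322 all [331.6 288.4] [53.4 55.6] 89.6
padlock 0.56 [248 172 269 198] top 75.2 [427.3 -51.1] [ 6.9 33.5] 5.6 19 all [427.  -53.6] [30.5 57.2] 6.3
```

```bash
python3 -m inch '[[0,0,0,-1.5,-1,-45,0.5],[0,0,0,0,0,-45,0.5],[0,0,0,0,0,-30,0.5],[0,0,0,0,0,-10,0.5],[0,0,0,0,0,0,0.5],[0,0,0,0,0,0,-1],[0,0,0,0,0,0,-1],[0,0,0,0,0,0,-1],[0,0,0,0,0,0,-1],[0,0,0,0,0,0,-1]]'; python3 -m inch '[[0,0,0,0,0,0,-1],[0,0,0,0,0,0,-1],[0,0,0,0,0,0,-1]]'
```

```text
t: 9.55
eef_pos: [431.5, -54.0, 20.3]
tcp_rot: [3.141, -0.001, 0.016]
ft_force: [0.4, 0.1, 0.4]
opening: 0.387
t: 9.85
eef_pos: [431.4, -54.0, 20.0]
tcp_rot: [3.142, -0.0, 0.016]
ft_force: [-0.3, 0.1, 6.1]
opening: 0.293
```

```bash
python3 -m inch '[[0,0,0,0,0,30,-1],[0,0,0,0,0,45,-1],[0,0,0,20,16,25,-1],[0,0,-2.5,36,29,0,-1],[0,0,0,38,30,0,-1],[0,0,0,38,30,0,-1],[0,0,0,36,29,0,-1],[0,0,0,20,17,0,-1],[0,0,0,0,0,0,-1],[0,0,0,0,0,0,-1]]'
python3 - <<'E'
from h import *
c=cam("side"); meas(c,"side",["padlock"]); save(c,'s2.png',(100,110,260,230),5)
E
```

```text
t: 10.85
eef_pos: [618.6, 97.3, 118.8]
tcp_rot: [3.141, 0.002, -0.027]
ft_force: [-0.4, -0.1, -2.5]
opening: 0.289
padlock 0.56 [163 150 187 174] top 167.3 [615.9 111.6] [10.   8.2] 12.3 16 all [640.6  96.1] [56.4 84.4] 85.5
```

View pics/s2.png

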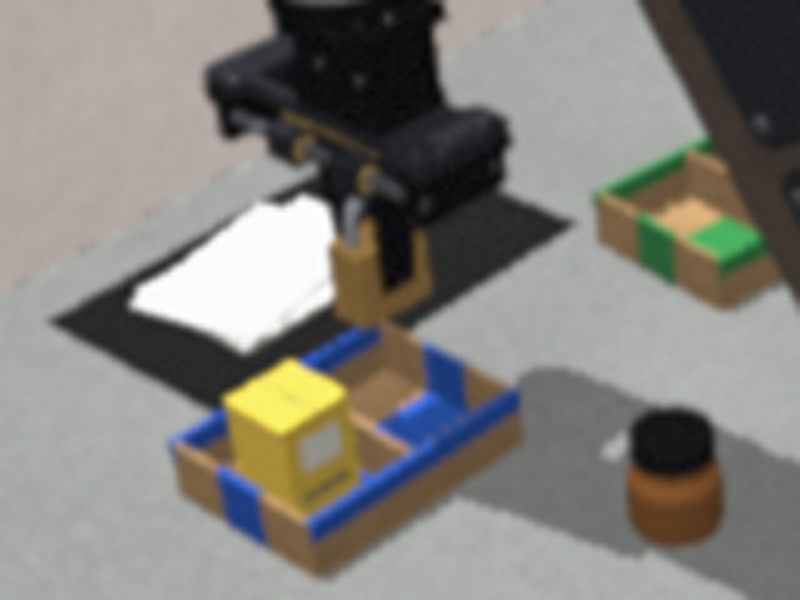

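The yellow box stands upright and free at (157,195). The padlock hangs level at (176,163) over the other compartment. I lower it by 94 mm.

```bash
python3 -m inch '[[0,0,0,1.5,-0.5,-40,-1],[0,0,0,0,0,-35,-1],[0,0,0,0,0,-12,-1],[0,0,0,0,0,-6,-1],[0,0,0,0,0,-1,-1],[0,0,0,0,0,0,-1],[0,0,0,0,0,0,-1]]'; python3 -m inch '[[0,0,0,0,0,0,0],[0,0,0,0,0,0,0],[0,0,0,0,0,0,0]]'
```

```text
t: 11.65
eef_pos: [621.4, 96.6, 27.1]
tcp_rot: [-3.141, -0.002, -0.028]
ft_force: [-0.2, -0.3, -2.3]
opening: 0.298
t: 11.95
eef_pos: [621.1, 96.6, 26.3]
tcp_rot: [-3.142, -0.001, -0.028]
ft_force: [0.6, -0.0, -0.3]
opening: 0.476
```

```bash
python3 -m inch '[[0,0,0,0,0,40,0],[0,0,0,0,0,45,0],[0,0,0,-28,-35,20,0],[0,0,0,-28,-35,10,0.6],[0,0,0,-28,-35,0,0.6],[0,0,0,-28,-35,0,0.6],[0,0,0,-28,-35,0,0.6],[0,0,0,-28,-35,0,0.6],[0,0,0,-28,-35,0,0.6],[0,0,0,-28,-34,0,0.6]]'; python3 -m inch '[[0,0,0,0,0,0,0.6],[0,0,0,0,0,0,0.6]]';python3 - <<'E'
from h import *
c=cam("side"); meas(c,"side",["padlock","yellow_box"]); save(c,'s3.png',(100,110,260,230),5)
c=cam("wrist"); meas(c,"wrist",["blue_box","green_carton"])
E
```

```text
t: 12.95
eef_pos: [395.7, -183.6, 141.1]
tcp_rot: [3.141, -0.001, -0.028]
ft_force: [0.9, -2.2, -0.3]
opening: 0.802
t: 13.15
eef_pos: [396.7, -183.1, 141.1]
tcp_rot: [3.141, -0.001, -0.03]
ft_force: [0.3, -0.0, -0.2]
opening: 0.799
padlock 0.8 [168 171 189 197] top 81.2 [620.   97.5] [31.9 10.8] 82.8 27 all [626.9  90.5] [ 55.7 121. ] 51.6
yellow_box 0.8 [146 184 172 211] top 79.9 [617.5 176.9] [50.7 53.9] 89.3 187 all [610.6 174.8] [84.5 64.6] 23.9
blue_box 0.65 [225 163 287 238] top 75.5 [ 396.5 -181.7] [50.2 50. ] 88.5 3655 all [ 396.5 -181.7] [50.3 50. ] 88.5
green_carton 0.96 [377 130 512 263] top 40.3 [ 536.8 -174.7] [197.1  99.4] 3.2 1897 all [ 548.1 -178.9] [109.5 223.3] 88.6
```

View pics/s3.png

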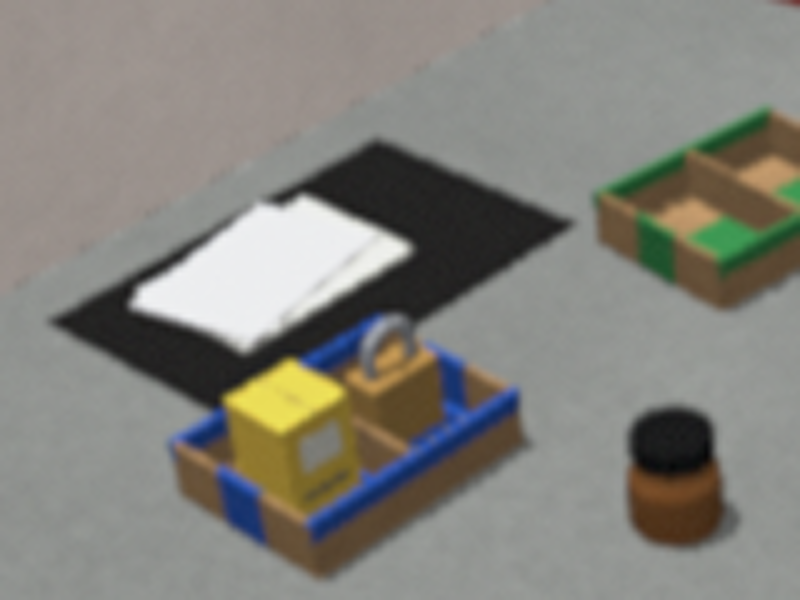

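The blue order stands correctly: yellow box (157,195) and padlock (178,185) are both upright. Now the blue box.

```bash
python3 -m inch '[[0,0,0,0,1,-45,0.6],[0,0,0,0,0,-40,0.6],[0,0,0,0,0,-11,0.6],[0,0,0,0,0,0,0.6],[0,0,0,0,0,0,-1],[0,0,0,0,0,0,-1],[0,0,0,0,0,0,-1],[0,0,0,0,0,0,-1],[0,0,0,0,0,0,-1],[0,0,0,0,0,0,-1]]'; python3 -m inch '[[0,0,0,0,0,0,-1]]'
```

```text
t: 14.45
eef_pos: [397.1, -181.6, 45.5]
tcp_rot: [3.141, -0.001, -0.028]
ft_force: [-0.0, 2.3, 7.8]
opening: 0.523
t: 14.55
eef_pos: [397.1, -181.6, 45.5]
tcp_rot: [3.141, -0.001, -0.028]
ft_force: [0.2, 2.1, 7.6]
opening: 0.522
```

```bash
python3 -m inch '[[0,0,0,0,0,25,-1],[0,0,0,0,0,40,-1],[0,0,-5.8,32,1,15,-1],[0,0,0,44,2,0,-1],[0,0,0,44,2,0,-1],[0,0,0,44,2,0,-1],[0,0,0,42,1,0,-1],[0,0,0,0,0,0,-1],[0,0,0,0,0,0,-1]]'
python3 - <<'E'
from h import *
c=cam("scene"); meas(c,"scene",["blue_box","green_carton"]); save(c,'c1.png',(150,190,290,295),5)
E
```

```text
t: 15.45
eef_pos: [602.6, -173.0, 124.2]
tcp_rot: [-3.141, 0.001, -0.128]
ft_force: [-0.9, 0.9, -0.6]
opening: 0.529
blue_box 0.71 [220 228 240 255] top 205.4 [ 670.9 -204.7] [48.5 26.5] 40.8 13 all [ 618.6 -177.9] [ 66.  138.9] 67.1
green_carton 0.67 [188 243 254 298] top 44.5 [ 599.9 -213.7] [165.2 130.7] 83.2 351 all [ 599.9 -213.8] [165.4 130.7] 83.2
```

View pics/c1.png

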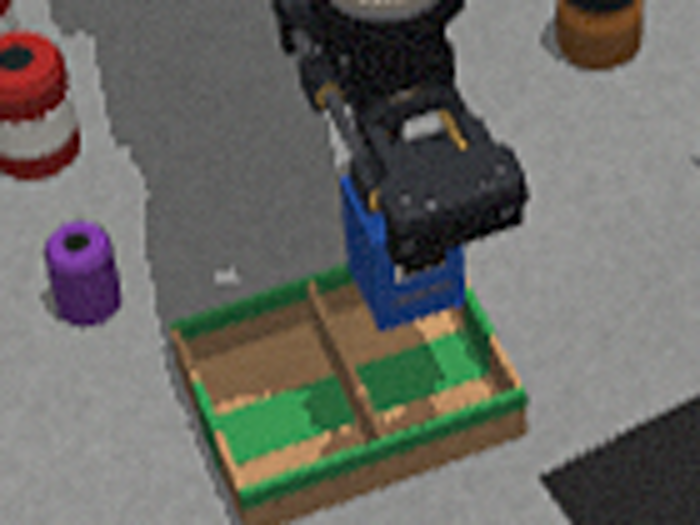

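The blue box hangs level at (232,242) above the right-hand compartment. I lower it and release.

```bash
python3 -m inch '[[0,0,0,1.5,-0.5,-35,-1],[0,0,0,0,0,-25,-1],[0,0,0,0,0,-10,-1],[0,0,0,0,0,-4,-1],[0,0,0,0,0,0,-1],[0,0,0,0,0,0,-1]]'; python3 -m inch '[[0,0,0,0,0,0,0.4],[0,0,0,0,0,0,0.4],[0,0,0,0,0,0,0.4],[0,0,0,0,0,0,0.4]]'
```

```text
t: 16.2
eef_pos: [604.7, -174.2, 52.0]
tcp_rot: [3.141, -0.002, -0.129]
ft_force: [-0.4, 0.6, -1.0]
opening: 0.529
t: 16.6
eef_pos: [604.4, -173.9, 51.1]
tcp_rot: [3.141, -0.0, -0.129]
ft_force: [0.6, -0.2, 0.7]
opening: 0.701
```

```bash
python3 -m inch '[[0,0,0,0,0,40,0.4],[0,0,-8,0,0,45,1],[0,0,-8,-20,-8,15,1],[0,0,-8,-36,-16,0,1],[0,0,-8,-36,-16,0,1],[0,0,-8,-36,-16,0,1],[0,0,-8,-36,-16,0,1]]'
python3 - <<'E'
from h import *
for n in ["scene","wrist"]:
    c=cam(n); save(c,'t_%s.png'%n)
    if n=="scene": meas(c,n,["blue_box"])
    for r in regions_of("tin",n)[:4]:
        p=c["P"][r["pixels"]]; p=p[~np.isnan(p[:,0])]; z=np.percentile(p[:,2],90)
        m=np.median(p[p[:,2]>z-5],axis=0); p=p[np.hypot(*(p-m)[:,:2].T)<50]
        t=p[p[:,2]>np.percentile(p[:,2],97)-4]
        print(n,round(r["score"],2),(np.array(r["box"])*[512,384,512,384]).round(),round(z,1),cv2.minEnclosingCircle(t[:,:2].astype(np.float32)),len(t),c["color"][r["pixels"]].mean(0).round())
E
```

```text
t: 17.3
eef_pos: [439.0, -246.2, 151.0]
tcp_rot: [-3.142, -0.001, -0.972]
ft_force: [0.3, 0.4, -0.8]
opening: 0.995
blue_box 0.7 [220 239 241 271] top 84.3 [ 606.  -174.7] [49.5 50.4] 81.0 224 all [ 604.9 -175. ] [51.2 55.1] 83.5
scene 0.59 [143. 196. 165. 226.] 83.7 ((336.0504150390625, -293.38299560546875), 23.664356231689453) 76 [93. 53. 50.]
scene 0.54 [156. 232. 174. 255.] 58.0 ((461.6953125, -310.6688232421875), 17.750085830688477) 56 [72. 44. 89.]
wrist 0.78 [202. 258. 260. 318.] 79.6 ((334.6838073730469, -288.3494873046875), 24.939706802368164) 910 [100.  25.  21.]
wrist 0.77 [300. 183. 349. 236.] 54.3 ((464.5063171386719, -302.9900817871094), 25.773086547851562) 1023 [78. 40. 98.]
```

View pics/t_scene.png

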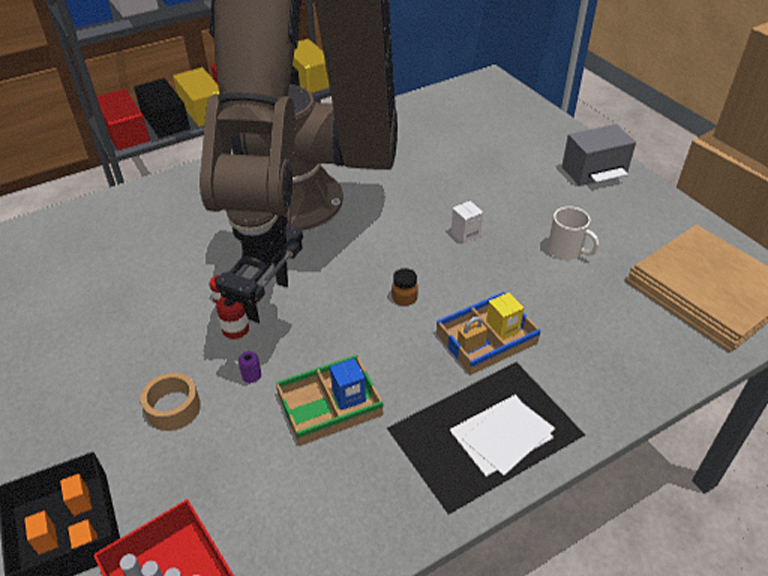

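View pics/t_wrist.png

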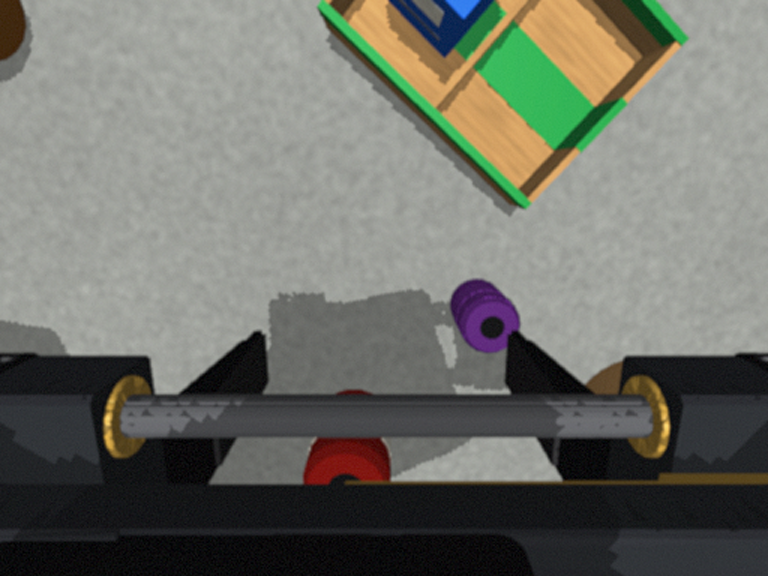

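The scene view shows the blue box upright at (232,256). The large red tin is at (155,212), with the small one just behind it at (144,192). I turn the jaws so the fingers keep clear of the small tin.

```bash
python3 -m inch '[[0,0,-7,-34,-14,0,1],[0,0,-7,-34,-14,0,1],[0,0,-6,-34,-14,0,1],[0,0,0,0,0,0,1],[0,0,0,0,0,0,1],[0,0,0,0,0,0,1]]'
python3 - <<'E'
from h import *
c=cam("scene")
for r in regions_of("tin","scene")[:4]: print(r["score"],np.nanmedian(c["P"][r["pixels"]],axis=0))
c=cam("side"); s=c["P"]; col=c["color"].astype(int)
m=(col[...,0]>1.6*col[...,1])&(col[...,0]>1.6*col[...,2])&(s[...,2]>20)&(s[...,2]<90)&(s[...,0]<420)&(s[...,0]>200)&(s[...,1]<-230)&(s[...,1]>-350)
print(m.sum(), s[m].min(0) if m.any() else '', s[m].max(0) if m.any() else '')
E
```

```text
t: 18.15
eef_pos: [339.6, -287.8, 150.8]
tcp_rot: [-3.141, -0.0, -1.313]
ft_force: [0.2, -0.5, 0.6]
opening: 1.001
0.69 [ 347.6723771  -295.47459463   62.25079909]
0.62 [ 240.8507808  -283.56981798   51.29048319]
0.61 [ 470.7212451  -312.10557144   42.50142304]
103 [ 210.15773311 -295.25114257   33.9504577 ] [ 244.12559723 -259.42974743   57.6429524 ]
```

```bash
python3 -m inch '[[0,0,0,-6,-2.5,-40,1],[0,0,0,0,0,-40,1],[0,0,0,0,0,-25,1],[0,0,0,0,0,-5,1],[0,0,0,0,0,0,1],[0,0,0,0,0,0,-1],[0,0,0,0,0,0,-1],[0,0,0,0,0,0,-1],[0,0,0,0,0,0,-1],[0,0,0,0,0,0,-1]]'; python3 -m inch '[[0,0,0,0,0,0,-1],[0,0,0,0,0,0,-1],[0,0,0,0,0,0,-1]]'
```

```text
t: 19.3
eef_pos: [332.4, -290.5, 41.1]
tcp_rot: [-3.141, -0.001, -1.316]
ft_force: [0.8, -0.4, 0.3]
opening: 0.636
t: 19.6
eef_pos: [332.4, -290.5, 41.0]
tcp_rot: [-3.141, -0.0, -1.316]
ft_force: [-1.1, 0.1, 6.1]
opening: 0.582
```

```bash
python3 -m inch '[[0,0,0,0,0,25,-1],[0,0,0,0,0,45,-1],[0,0,8,22,3,15,-1],[0,0,8,40,6,0,-1],[0,0,8,40,6,0,-1],[0,0,8,40,6,0,-1],[0,0,8,40,6,0,-1],[0,0,8,40,6,0,-1],[0,0,8,40,5,0,-1],[0,0,8,0,0,0,-1]]'; python3 -m inch '[[0,0,4,0,0,0,-1],[0,0,0,0,0,0,-1],[0,0,0,0,0,0,-1]]'
python3 - <<'E'
from h import *
c=cam("scene"); save(c,'c2.png',(150,190,290,295),5)
E
```

```text
t: 20.6
eef_pos: [597.9, -251.3, 124.8]
tcp_rot: [-3.142, -0.001, -0.191]
ft_force: [-0.5, 1.0, -1.5]
opening: 0.58
t: 20.9
eef_pos: [594.1, -252.4, 125.4]
tcp_rot: [-3.141, 0.001, -0.132]
ft_force: [-0.3, -0.1, -1.9]
opening: 0.585
```

View pics/c2.png

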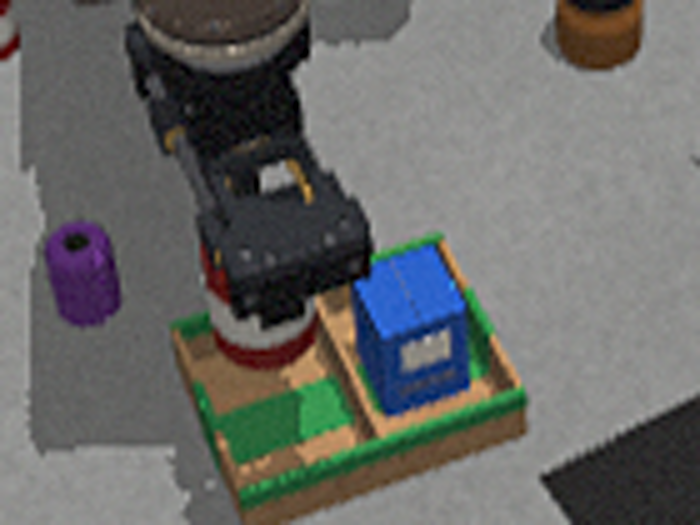

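The tin hangs upright at (203,252) over the free compartment. The blue box stands properly at (232,257).

```bash
python3 -m inch '[[0,0,0,1,-0.5,-35,-1],[0,0,0,0,0,-30,-1],[0,0,0,0,0,-11,-1],[0,0,0,0,0,-4,-1],[0,0,0,0,0,0,-1],[0,0,0,0,0,0,-1],[0,0,0,0,0,0,-1]]'; python3 -m inch '[[0,0,0,0,0,0,0.5],[0,0,0,0,0,0,0.5],[0,0,0,0,0,0,0.5],[0,0,0,0,0,0,0.5],[0,0,0,0,0,40,0.5],[0,0,0,0,0,45,0.5],[0,0,0,0,0,45,0.5],[0,0,0,-30,-20,30,0.5],[0,0,0,-30,-30,0,0.5],[0,0,0,-30,-30,0,0.5]]'; python3 -m inch '[[0,0,0,-30,-35,0,0.5],[0,0,0,-30,-35,0,0.5],[0,0,0,-10,-45,0,0.5],[0,0,0,-10,-45,0,0.5],[0,0,0,0,0,0,0.5],[0,0,0,0,0,0,0.5]]'
python3 - <<'E'
from h import *
c=cam("scene"); save(c,'end.png'); meas(c,"scene",["tin","blue_box","padlock","yellow_box","jar","white_box","mug","tape_roll"])
c=cam("side"); meas(c,"side",["padlock","yellow_box","jar","white_box","mug"])
E
```

```text
t: 21.65
eef_pos: [595.9, -253.2, 46.9]
tcp_rot: [3.141, -0.002, -0.129]
ft_force: [-0.4, 0.2, -1.7]
opening: 0.579
t: 22.65
eef_pos: [504.6, -333.5, 207.2]
tcp_rot: [3.14, -0.002, -0.128]
ft_force: [0.1, -0.6, -0.3]
opening: 0.752
t: 23.25
eef_pos: [424.7, -493.4, 205.3]
tcp_rot: [-3.141, 0.0, -0.131]
ft_force: [0.2, 0.7, -0.8]
opening: 0.746
tin 0.64 [195 246 213 284] top 89.4 [ 596.6 -255. ] [48.3 47.5] 74.1 181 all [ 576.6 -247.7] [55.8 98.5] 68.9
tin 0.5 [160 234 174 254] top 59.9 [ 462.8 -311.3] [28.2 28.3] 69.6 55 all [ 462.9 -312.6] [34.1 32.1] 21.5
blue_box 0.58 [220 242 242 272] top 84.4 [ 605.9 -176.3] [46.7 47.5] 81.8 200 all [ 607.  -175.1] [51.1 50.1] 81.6
padlock 0.72 [308 209 325 235] top 84.4 [622.3  96.2] [29.6  8.5] 81.1 23 all [622.3  95.1] [53.6 31.1] 87.1
yellow_box 0.84 [324 194 349 222] top 85.4 [620.7 175.2] [51.6 49.3] 85.5 152 all [620.6 180.9] [65.9 54.9] 89.2
jar 0.96 [262 178 281 204] top 71.4 [434.5  53.1] [44.1 48.4] 78.2 98 all [435.6  52.8] [55.7 53.1] 4.8
white_box 0.77 [299 133 320 162] top 81.5 [334.2 287.7] [52.9 52.8] 1.9 114 all [333.6 286.8] [
[... 201 characters left out ...]
 all [506.1 449.8] [ 83.2 110.6] 75.2
tape_roll 0.97 [ 95 248 134 288] top 53.2 [ 458.3 -467. ] [96.9 98.1] 51.4 291 all [ 458.5 -467. ] [ 97.9 102.8] 66.6
padlock 0.57 [170 171 187 195] top 81.3 [619.4  99.9] [24.7  9. ] 78.3 22 all [640.8  88.6] [66.8 75.3] 87.0
yellow_box 0.96 [145 182 171 210] top 79.9 [618.3 177.6] [50.6 52.2] 1.6 182 all [639.9 166.5] [ 63.4 115.7] 64.9
jar 0.9 [222 189 244 220] top 65.9 [432.2  56.9] [47.7 45.9] 15.4 142 all [429.9  59.2] [52.5 51.8] 9.0
white_box 0.61 [194 247 220 285] top 76.0 [331.6 288.8] [52.7 51.2] 2.0 312 all [331.3 289.5] [53.9 52.7] 0.4
mug 0.86 [ 80 248 127 298] top 90.9 [491.8 455.7] [77.  79.1] 76.8 190 all [501.9 452.8] [ 78.1 104.6] 76.5
```

View pics/end.png

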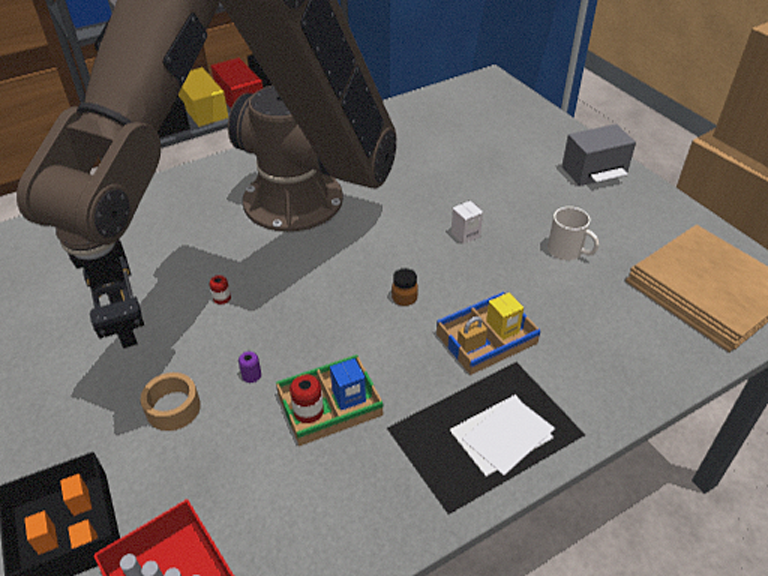

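All four articles stand upright in the right cartons, with the arm clear at upper left and everything else where it was.

```bash
python3 -c "
from cell import ticket; print(ticket.job_done())"
```

```text
the job is handed in; nothing more can be done
None
```

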